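# Unclamp the bush from the holding arbor

## Task

A steel bush is clamped on the holding arbor by a hex nut and a slotted C-shaped washer; nobody marked whether the nut's thread is right- or left-handed, so find out by a slight try each way which way it gives. Back it off a good half turn until the washer under it comes free, then draw the washer out sideways and lay it flat, same side up, in the empty compartment of the parts tray, without dropping it. Leave the bush on the arbor, the nut on its stud, and the other parts on the bench and in the tray where they are.

Things in the scene. Friction and masses are not known exactly. Their poses are not given: they have to be found in the camera images.
- arbor: Steel holding arbor, bolted down; origin: centre of its underside on the bench, z up along its axis. Flange 120 mm in diameter, 14 mm high, six bolt heads 5 mm high; shoulder 64 mm in diameter up to z = 24 mm; above it, all concentric, the bush, the washer and the nut. Threaded stud 24 mm in diameter, top at z = 109 mm.
- nut_top (a point): Centre of the top face of the steel hex nut on the stud, 96.3 mm above the arbor's origin at the start; z up, x and y turn with the nut. Hexagon 36 mm across flats, 24 mm high, with a pair of flats square to x and every 60 deg on. Turns at about 0.35 N m once it gives: grip two flats with 50 N or more.
- nut_seat (a point): Centre of the hexagon's underside, 24 mm below nut_top. The nut starts snug. Thread 5 mm per turn, hand not marked; loosening raises the nut. The tightening way is a solid stop at once (torque climbs past 1 N m within 0.1 rad of tool turn, then the fingers slip on the flats). A round spigot (38 mm, 2 mm high) below sits in the washer's recess and traps the washer until the nut is 0.45 turn looser.
- washer: Loose steel slotted washer, U-shaped from above, 110 g, 8 mm thick, lying flat on the bush 64 mm above the bench, under the nut. Origin: centre of its underside, at first on the arbor's axis; z up. Straight sides 60 mm apart (y = +30 and -30 mm) for gripping, overhanging the bush by 2 mm; round back at x = -30 mm. Top recess 40 mm wide, 2 mm deep, for the nut's spigot.
- washer_mouth (a point): Open end of the washer's slot, at x = +30 mm of the washer on its underside; axes as the washer's. The slot is 26 mm wide. Once the nut is backed off, the washer is drawn out along its own -x (away from this end), 45 mm or more to clear the stud.
- bush: Loose plain steel bush on the arbor: outside 56 mm, bore 44 mm, 40 mm high, resting on the shoulder from 24 to 64 mm above the bench. Origin: centre of its underside. It stays on the arbor.
- tray: Grey parts tray, fixed, 130 mm (its x) by 225 mm (its y), 20 mm high, walls 4 mm, floor 4 mm thick, split by a wall across the middle into two compartments, each about 122 by 106 mm. Origin: centre of its underside.
- tray_left (a point): Centre of the floor of the tray's empty compartment (+y half), 4 mm above the bench; axes as the tray's. The washer goes here.
- bearing_small: Ball bearing 42 mm in diameter, 12 mm high, lying in the tray's other compartment (-y half). Leave alone.
- bearing_large: Ball bearing 62 mm in diameter, 16 mm high, lying on the bench. Leave alone.
- cage_near: Pale yellow plastic bearing cage, 40 mm in diameter, 14 mm high. Leave alone.
- cage_far: Pale yellow plastic bearing cage like the other, farther from the robot. Leave alone.
- spacer: Pale yellow plastic spacer sleeve, 42 mm in diameter, 42 mm high. Leave alone.
- flange_shaft: Steel flanged shaft standing on its flange (96 mm in diameter), tube 25 mm in diameter, 105 mm high. Leave alone.
- housing: Steel flanged bearing housing, 94 mm in diameter at its flange, 85 mm high. Leave alone.
There are look-alikes about, which are no part of the job. What is shaped like the arbor but orange is not meant.

How it is judged:
On the way, in this order (a step that is already met when the one before it is completed fails the run):
1. the nut is backed off by about half a turn (it has risen 2.2 mm) (z of nut_top in the frame of arbor above 0.0985 m), for 0.2 s.
2. the washer is drawn clear of the stud (horizontal distance between washer and arbor above 0.045 m), for 0.1 s.
At the end, for the whole second after the job is handed in: The washer lies flat (within 0.12 rad, same side up) and at rest on the floor of the tray's empty compartment, its centre within 45 mm of the compartment's centre along both tray axes; the nut is still on its stud, at least 2 mm higher than at the start; the bush still sits on the arbor (x of washer in the frame of tray_left between -0.045 and 0.045 m and y of washer in the frame of tray_left between -0.045 and 0.045 m and z of washer in the frame of tray_left below 0.004 m and angle between washer's own z axis and vertical below 0.12 rad and linear speed of washer below 0.02 m/s and z of nut_top in the frame of arbor above 0.0983 m and distance between bush and arbor below 0.028 m and angle between bush's own z axis and vertical below 0.05 rad); the robot touches nothing.
It fails at once if the washer is dropped (it falls free at over 0.6 m/s) (contact force between the fingers and washer below 0.01 N and linear speed of washer above 0.6 m/s).
It fails at once if another part is moved by more than 30 mm (distance of any of bearing_small, bearing_large, cage_near, cage_far, spacer, flange_shaft, housing from where it was at the start of the episode above 0.03 m).
It also fails if it takes over 64 s, if anything falls off the work surface, if the arm or the gripper's body presses on something with over 40 N, if the wrist force passes 120 N, or if a joint passes its speed limit or range.

## Robot

A 6-joint arm with a two-finger parallel gripper is mounted at the origin on the work surface. World frame = base frame: x ahead of the robot, y to its left, z up, the work surface at z = 0. Lengths are in m, angles in rad, forces in N, time in s.
With the tool pointing down it reaches from about 0.3 to 0.775 m from the base axis. Payload 14.6 kg.
Tool frame: the origin (TCP) lies where the fingers leave the gripper's body, on its centre line; the fingertips stand 97 mm ahead of it and the grasp point (between the pads) lies 78 mm ahead of it; z points along the fingers, y is the line along which they close (so a half turn about z gives the same grasp; the last joint's range is limited). The gripper opens to 94 mm and grips with 3 to 60 N. Pads are 16 mm wide; open, the fingers measure 119 mm over their backs; the gripper's body (75 mm by 177 mm) begins 78 mm behind the grasp point.
Start: joints at [-1.209, 0.3, 1.521, -0, 1.321, -0.067], TCP at [0.229, -0.5, 0.303] pointing down, gripper open.
Joint ranges: [-3.03, 3.03], [-0.79, 2.21], [0.23, 2.52], [-1.04, 4.18], [0, 3.07], [-2.55, 2.55]. Speed limits (rad/s): [2.22, 2.22, 2.57, 3.14, 3.14, 3.14].

## Interface

Orientations are given as a unit quaternion [x, y, z, w].
In Python, from workcell import monitor, eyes, env gives the robot as it stands.
- The arm moves only by the tool servo_tool, never from a script. Its argument "plan" is a list of rows, each an object of numbers: "wx", "wy", "wz": the turn, a rotation vector about the tool's x, y, z in degrees; "x", "y", "z": the shift along the tool's x, y, z in cm; "hand": the closure, from 0 (fully open) to 1 (shut). In form: [{"wx": .., "wy": .., "wz": .., "x": .., "y": .., "z": .., "hand": ..}, ...]. A call has 1 to 20 rows; each row shifts and turns the commanded pose from where the row before left it, along the tool's axes as they then stand; what a row does not reach is not made up. A row lasts 1/10 s, in which the tool goes at most 50 mm and 8.59 degrees, less where a joint would pass 70% of its speed; a pose out of reach is approached as far as the arm can. A call with a gripper value outside its range is refused whole. The fingers move at their own pace and stop on an object; "grip_force" is the grip in N (left out, the last holds). Time passes only in rows, so rows that do not move let the fingers close. It gives the time, the measured TCP pose, the force, the opening and the grip force at its end, in the units of the state.
- monitor.read_state(): the state, without advancing time (a new reading comes with each control period).
- eyes.grab_frame(name): name is "scene" or "side" or "wrist"; returns a dict with "img" (400x640x3 uint8, blue, green, red), "intrinsics" (3x3 intrinsics, pixels), "T" (4x4, takes a point from camera to world coordinates). Camera axes: x right, y down, z forward; pixel columns grow to the right and rows downward; lengths in m; the calibration is good to about 2 mm. A picture is of the moment at which its call begins. There is no depth.
- env.hand_in(): hands the job in; it is judged then, once.
The state is a dict: "time": time; "joints": joint angles; "dq": joint speeds; "joint_torque": joint torques, N m; "tcp_pos": TCP position; "ee_rot": TCP orientation; "contact_force": force on the tool from outside, world axes, zero at the start; "ft_torque": the same for the moment, N m; "width": opening from 0.0 (shut) to 1.0 (fully open); "finger_force": force on a finger pad.
Only numpy, scipy, OpenCV 4.12 (cv2) and the standard library are available. Lean on these libraries where they do the work, as an engineer would, in place of code of your own. Each camera call takes 0.05 s, during which the arm holds its last target. There are 200 camera calls.

## Working session

There is one attempt and no reset: what is moved stays moved. The work goes in short steps, Python scripts to look and compute and a tool call to move; the robot and the scene stay as the last step left them, time stands still between calls to the robot, and variables do not carry over. Pictures are saved under pics/ and viewed, at most 10 in all, crops included, and the job is handed in when it is done.

Besides the shell and the picture viewer there is one more tool, called after "Request:" as a command line: name --argument value ..., lists and objects as JSON in quotes. servo_tool: Moves the arm, as the interface text tells. Its arguments: {"type":"object","properties":{"plan":{"type":"array"},"grip_force":{"type":"number"}},"required":["plan"]}

```bash
mkdir -p pics; ls; cat > h.py <<'E'
import numpy as np, cv2
from workcell import monitor, eyes, env
from scipy.spatial.transform import Rotation as R
def grab(n,f):
    d=eyes.grab_frame(n); cv2.imwrite('pics/'+f+'.png',d['img']); np.savez('pics/'+f+'.npz',K=d['intrinsics'],T=d['T']); return d
def ray(f,u,v):
    c=np.load('pics/'+f+'.npz'); d=c['T'][:3,:3]@np.linalg.inv(c['K'])@[u,v,1]; return c['T'][:3,3],d/np.linalg.norm(d)
def tri(*obs):
    A=np.zeros((3,3));b=np.zeros(3);rs=[ray(*o) for o in obs]
    for o,d in rs: P=np.eye(3)-np.outer(d,d);A+=P;b+=P@o
    x=np.linalg.solve(A,b); return x,[float(np.linalg.norm((np.eye(3)-np.outer(d,d))@(x-o))) for o,d in rs]
def onz(f,u,v,z):
    o,d=ray(f,u,v); return o+d*(z-o[2])/d[2]
def proj(f,p):
    c=np.load('pics/'+f+'.npz'); q=c['K']@(np.linalg.inv(c['T'])@np.append(p,1))[:3]; return q[:2]/q[2]
E
python3 - <<'E'
from h import *
a=grab('scene','s0')['img'];b=grab('side','d0')['img'];grab('wrist','w0')
cv2.imwrite('pics/ab.png',cv2.resize(np.vstack([a,b]),None,fx=.75,fy=.75))
for f in('s0','d0','w0'):print(np.load(f'pics/{f}.npz')['T'].round(3).tolist(),np.load(f'pics/{f}.npz')['K'][0])
print(monitor.read_state())
E
```

```text
pics
[[0.291, 0.817, -0.498, 1.163], [0.957, -0.245, 0.157, -0.143], [0.007, -0.522, -0.853, 1.114], [0.0, 0.0, 0.0, 1.0]] [494.460064     0.         317.52405064]
[[-0.924, -0.258, 0.283, 0.253], [-0.383, 0.581, -0.718, 0.846], [0.021, -0.772, -0.635, 0.809], [0.0, 0.0, 0.0, 1.0]] [458.85794086   0.         319.43961546]
[[0.415, -0.885, -0.212, 0.291], [-0.91, -0.404, -0.096, -0.474], [-0.001, 0.232, -0.973, 0.384], [0.0, 0.0, 0.0, 1.0]] [294.27051429   0.         325.21750143]
{'time': 0.15, 'joints': array([-1.20860433e+00,  3.00357115e-01,  1.52140084e+00,  1.29121802e-05,
        1.32068405e+00, -6.66235990e-02]), 'dq': array([-1.19680684e-03, -1.56419153e-03, -1.99081207e-04,  8.49911870e-05,
        3.24202169e-05,  6.66524492e-04]), 'joint_torque': array([ 1.04048351e-03, -5.31962693e+01, -3.52817881e+01,  7.08241062e-02,
        2.36882467e-02, -1.01328205e-04]), 'tcp_pos': array([ 0.22863911, -0.50011558,  0.30222507]), 'ee_rot': array([ 9.77102820e-01,  2.12767240e-01, -5.63453861e-05, -4.20964777e-04]), 'contact_force': array([ 0.47005462, -0.18553668, -0.06824661]), 'ft_torque': array([-0.00319722, -0.0148284 , -0.00378338]), 'finger_force': 0.0, 'width': 1.0030376398483283}
```

View pics/ab.png

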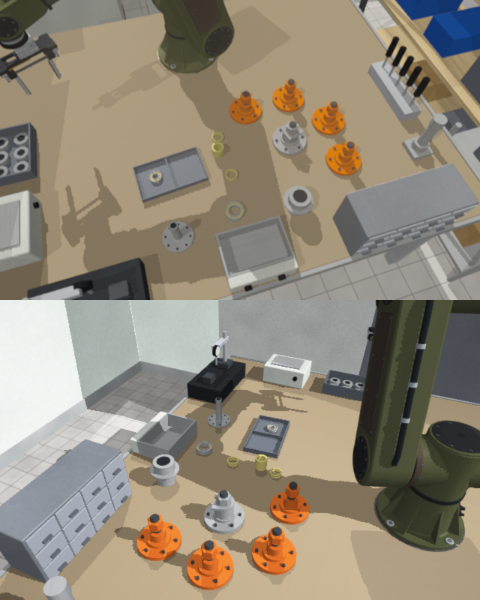

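The grey arbor is at scene px ≈(387,183) and side px ≈(299,280), ringed by orange look-alikes. The tray is at scene (228,233), and its empty half is the one to the right. Next I'll take enlarged crops.

```bash
python3 - <<'E'
import cv2,numpy as np
a=cv2.imread('pics/s0.png');b=cv2.imread('pics/d0.png')
A=cv2.resize(a[140:220,345:435],None,fx=6,fy=6,interpolation=2)[:, :400] if 0 else cv2.resize(a[150:215,350:430],None,fx=5,fy=5,interpolation=2)
B=cv2.resize(b[235:310,260:340],None,fx=5,fy=5,interpolation=2)
C=cv2.resize(a[190:275,170:290],None,fx=3,fy=3,interpolation=2); D=cv2.resize(b[150:215,315:395],None,fx=3,fy=3,interpolation=2)
o=np.zeros((600,800,3),np.uint8)
o[:325,:400]=A;o[:375,400:800]=B[:375];h=600-345
o[345:600,:360]=C[:255];o[385:580,400:640]=D
cv2.imwrite('pics/c1.png',o)
E
```

```text
(no output)
```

View pics/c1.png

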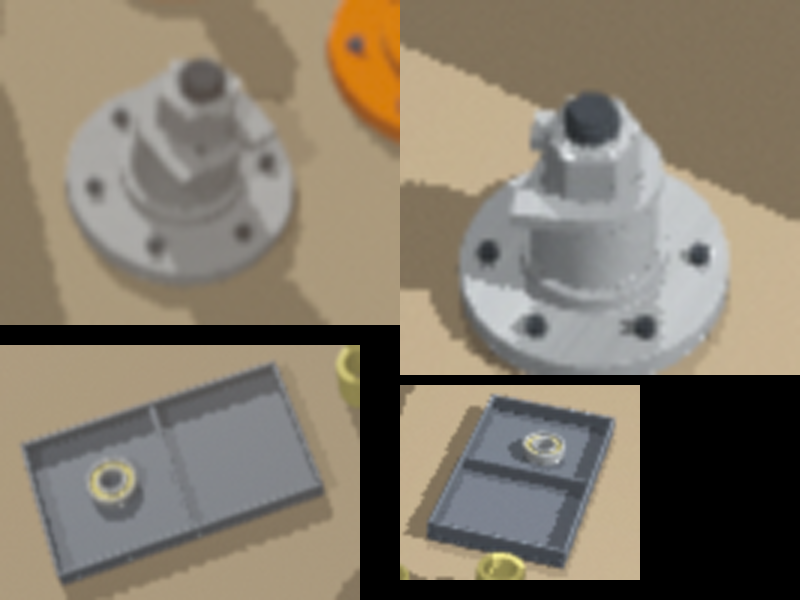

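The crop shows the stud's dark top at scene (390.5,164.8) and side (298.4,256.5). The washer slot mouth shows toward the right in scene, at crop (250,130). The tray's empty half lies at larger y. Triangulating now.

```bash
python3 - <<'E'
from h import *
S=lambda u,v:('s0',u/5+350,v/5+150); D=lambda u,v:('d0',(u-400)/5+260,v/5+235)
print('stud',tri(S(202,72),D(592,107)))
t=lambda u,v:('s0',u/3+170,(v-345)/3+190); d=lambda u,v:('d0',(u-400)/3+315,(v-385)/3+150)
P=[]
for a,b in [((274,366),(565,562)),((322,489),(430,527)),((24,443),(613,419)),((62,574),(494,397)),((152,405),(588,485)),((194,526),(464,463))]:
    x,e=tri(t(*a),d(*b));P.append(x);print(x.round(4),np.round(e,4))
print((P[0]+P[1]+P[4]+P[5])/4,P[0]-P[2],P[1]-P[0])
# all known-z rim .02
print([onz(*t(*a),.02).round(4) for a in[(274,366),(322,489),(24,443),(62,574)]])
# flange ellipse
print('flange bolt heads', [onz(*S(*a),.019).round(4) for a in[(121,118),(95,187),(155,244),(243,232),(267,163)]])
E
```

```text
stud (array([0.53662319, 0.24277547, 0.10755811]), [0.001750242581819885, 0.0017502425818198782])
[ 0.4735 -0.0812  0.006 ] [0.0022 0.0022]
[ 0.6026 -0.0723  0.01  ] [0.0037 0.0037]
[ 0.4937 -0.3004  0.0178] [0.0027 0.0027]
[ 0.619  -0.2901  0.0159] [0.0037 0.0037]
[ 0.4858 -0.1906  0.013 ] [0.0022 0.0022]
[ 0.6076 -0.1795  0.0106] [0.0013 0.0013]
[ 0.54235979 -0.1308984   0.00989152] [-0.02024054  0.21911566 -0.01175608] [0.12908909 0.00898471 0.00404952]
[array([ 0.4843, -0.0809,  0.02  ]), array([ 0.611 , -0.0709,  0.02  ]), array([ 0.4978, -0.2985,  0.02  ]), array([ 0.6245, -0.2874,  0.02  ])]
flange bolt heads [array([0.4989, 0.2252, 0.019 ]), array([0.5361, 0.1968, 0.019 ]), array([0.5779, 0.2146, 0.019 ]), array([0.5843, 0.2611, 0.019 ]), array([0.548 , 0.2893, 0.019 ])]
```

Request:
servo_tool --plan '[{"x": 3.1,"y": -2.9,"hand": 0},{"x": 3.1,"y": -2.9},{"x": 3.1,"y": -2.9},{"x": 3.1,"y": -2.9},{"x": 3.1,"y": -2.9},{"x": 3.1,"y": -2.9},{"x": 3.1,"y": -2.9},{"x": 3.1,"y": -2.9},{"x": 3.1,"y": -2.9},{"x": 3.1,"y": -2.9},{"x": 3.1,"y": -2.9},{"x": 3.1,"y": -2.9},{"x": 3.1,"y": -2.9},{"x": 3.1,"y": -2.9},{"x": 3.1,"y": -2.9},{"x": 3.1,"y": -2.9},{"x": 3.1,"y": -2.9},{"x": 3.1,"y": -2.9},{"x": 3.0,"y": -2.5},{}]'

```text
invalid input
```

Request:
servo_tool --plan '[{"wx": 0,"wy": 0,"wz": 0,"x": 3.1,"y": -2.9,"z": 0,"hand": 0},{"wx": 0,"wy": 0,"wz": 0,"x": 3.1,"y": -2.9,"z": 0,"hand": 0},{"wx": 0,"wy": 0,"wz": 0,"x": 3.1,"y": -2.9,"z": 0,"hand": 0},{"wx": 0,"wy": 0,"wz": 0,"x": 3.1,"y": -2.9,"z": 0,"hand": 0},{"wx": 0,"wy": 0,"wz": 0,"x": 3.1,"y": -2.9,"z": 0,"hand": 0},{"wx": 0,"wy": 0,"wz": 0,"x": 3.1,"y": -2.9,"z": 0,"hand": 0},{"wx": 0,"wy": 0,"wz": 0,"x": 3.1,"y": -2.9,"z": 0,"hand": 0},{"wx": 0,"wy": 0,"wz": 0,"x": 3.1,"y": -2.9,"z": 0,"hand": 0},{"wx": 0,"wy": 0,"wz": 0,"x": 3.1,"y": -2.9,"z": 0,"hand": 0},{"wx": 0,"wy": 0,"wz": 0,"x": 3.1,"y": -2.9,"z": 0,"hand": 0},{"wx": 0,"wy": 0,"wz": 0,"x": 3.1,"y": -2.9,"z": 0,"hand": 0},{"wx": 0,"wy": 0,"wz": 0,"x": 3.1,"y": -2.9,"z": 0,"hand": 0},{"wx": 0,"wy": 0,"wz": 0,"x": 3.1,"y": -2.9,"z": 0,"hand": 0},{"wx": 0,"wy": 0,"wz": 0,"x": 3.1,"y": -2.9,"z": 0,"hand": 0},{"wx": 0,"wy": 0,"wz": 0,"x": 3.1,"y": -2.9,"z": 0,"hand": 0},{"wx": 0,"wy": 0,"wz": 0,"x": 3.1,"y": -2.9,"z": 0,"hand": 0},{"wx": 0,"wy": 0,"wz": 0,"x": 3.1,"y": -2.9,"z": 0,"hand": 0},{"wx": 0,"wy": 0,"wz": 0,"x": 3.1,"y": -2.9,"z": 0,"hand": 0},{"wx": 0,"wy": 0,"wz": 0,"x": 3.0,"y": -2.5,"z": 0,"hand": 0},{"wx": 0,"wy": 0,"wz": 0,"x": 0,"y": 0,"z": 0,"hand": 0}]'

```text
time: 2.15
tcp_pos: [0.5366, 0.245, 0.3014]
ee_rot: [0.977, 0.214, -0.001, -0.0]
contact_force: [0.3, -1.6, -0.4]
width: 0.998
finger_force: 0.0
```

```bash
python3 - <<'E'
from h import *
print(monitor.read_state()['tcp_pos'],monitor.read_state()['dq'].round(3)); a=grab('wrist','w1')['img']
p=np.array([.5366,.2428,.1085]);u=proj('w1',p);print(u,proj('w1',[.5366,.2428,.0963]))
x,y=int(u[0])-100,max(int(u[1])-75,0); x=max(x,0); print(x,y)
cv2.imwrite('pics/w1c.png',cv2.resize(a[y:y+150,x:x+200],None,fx=4,fy=4,interpolation=2))
E
```

```text
[0.53655486 0.2450274  0.30144035] [-0.059 -0.062  0.088 -0.01  -0.009 -0.048]
[325.66012438 198.36167045] [325.64414129 195.41867067]
225 123
```

View pics/w1c.png

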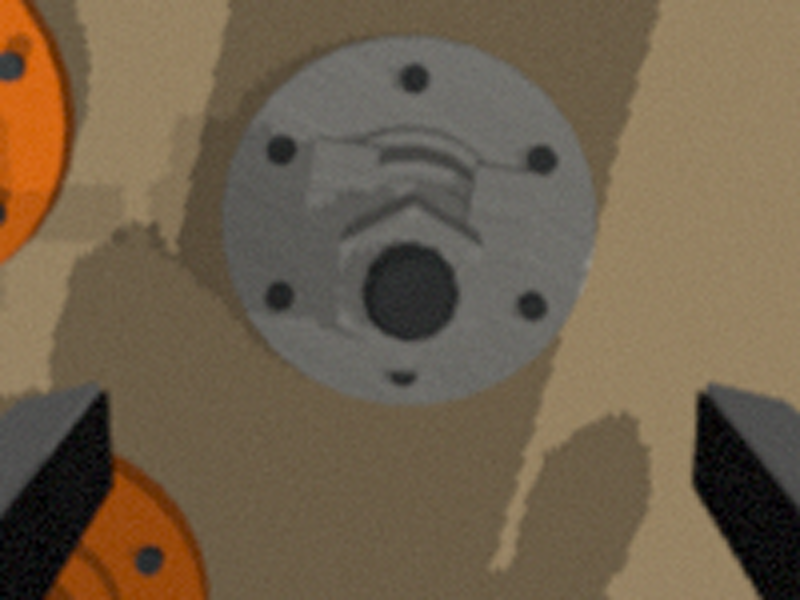

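Stud top is at full-frame (327.8,195.8). A nut vertex points image-up, so a flat pair faces image left and right (tool y), rotated about 2–3° clockwise. The washer prongs seem to point up with a slight clockwise turn. I'll take two more wrist places for parallax.

Request:
servo_tool --plan '[{"wx": 0,"wy": 0,"wz": 0,"x": -3,"y": 2,"z": 0,"hand": 0},{"wx": 0,"wy": 0,"wz": 0,"x": -3,"y": 2,"z": 0,"hand": 0},{"wx": 0,"wy": 0,"wz": 0,"x": 0,"y": 0,"z": 0,"hand": 0},{"wx": 0,"wy": 0,"wz": 0,"x": 0,"y": 0,"z": 0,"hand": 0}]'

```text
time: 2.6
tcp_pos: [0.4979, 0.1794, 0.3032]
ee_rot: [0.977, 0.212, 0.0, -0.0]
contact_force: [-0.9, -0.1, -0.6]
width: 0.998
finger_force: 0.0
```

```bash
python3 - <<'E'
from h import *
a=grab('wrist','w2')['img']
u=proj('w2',[.5366,.2428,.09]);x,y=int(u[0])-65,int(u[1])-50;print(x,y,monitor.read_state()['dq'].round(3))
c=cv2.resize(a[y:y+100,x:x+130],None,fx=6,fy=6,interpolation=2)
cv2.imwrite('pics/w2c.png',cv2.convertScaleAbs(c,alpha=1.8,beta=-40))
E
```

```text
215 82 [ 0.016  0.021 -0.017  0.001  0.001  0.001]
```

View pics/w2c.png

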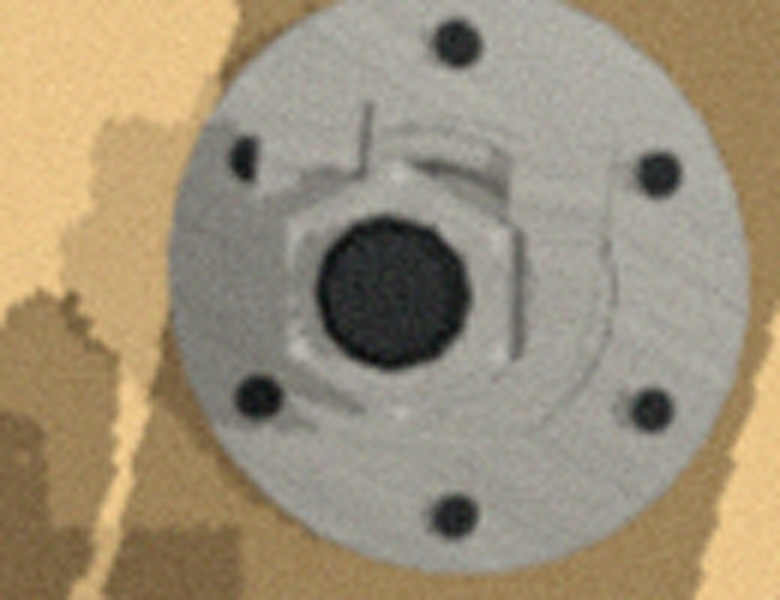

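The second view shows the stud top at full-frame (280.7,130.7). The nut flats run left/right and are vertical in the image. The slot edges are at crop x≈367 and 509 with the mouth upward, and the straight outer edge is at x≈612, leaning about 3–4° clockwise.

```bash
python3 - <<'E'
from h import *
from scipy.optimize import least_squares as ls
S=('s0',390.4,164.4);D=('d0',298.4,256.4)
A=('w1',411/4+225,291/4+123);B=('w2',394/6+215,292/6+82)
print(tri(A,B),tri(S,D,A,B))
def px(u,v):return ('w2',u/6+215,v/6+82)
print('stud', onz(*A,.109),onz(*B,.109))
b=[(457,42),(658,173),(652,410),(455,516),(259,397)]
P=np.array([onz(*px(*q),.019) for q in b]);print('flange c',(P[0]+P[3])/2,(P[1]+P[4])/2)
P=np.array([onz('w1',u/4+225,v/4+123,.019) for u,v in [(281,149),(531,305),(541,159),(279,296)]]);print((P[0]+P[1])/2,(P[2]+P[3])/2)
# nut yaw: vertices
V=np.array([onz(*px(*q),.0955)[:2] for q in [(398,160),(510,222),(514,360),(402,412),(298,352),(290,222)]])
c=V.mean(0);d=V-c;an=np.degrees(np.arctan2(d[:,1],d[:,0]));print('nut c',c,'r',np.linalg.norm(d,axis=1).round(4),'vertex yaw mod60',(an%60).round(1))
for n,(p,q),z in [('slotL',((362,175),(368,105)),.07),('slotR',((510,205),(508,150)),.07),('outer',((608,240),(614,165)),.072)]:
    a,e=onz(*px(*p),z),onz(*px(*q),z);t=e-a;print(n,a,e,np.degrees(np.arctan2(t[1],t[0])))
s=monitor.read_state();r=R.from_quat(s['ee_rot']).as_matrix();print('tool x yaw',np.degrees(np.arctan2(r[1,0],r[0,0])),s['tcp_pos'],s['joints'])
# other arbors: nearest orange stud tops seen in scene/side (px full frame)
for q in [((288,84),(293,486-300)),((246,97),(293,486-300)),((332,105),(272,533-300)),((347,146),(155,518-300))]:
    print(tri(('s0',q[0][0]/.75,q[0][1]/.75),('d0',q[1][0]/.75,q[1][1]/.75)))
E
```

```text
(array([0.53883758, 0.24162484, 0.10428049]), [4.744445591489421e-05, 4.7444455914766336e-05]) (array([0.53809841, 0.24193757, 0.10717628]), [0.0017974020343527947, 0.0026367710453464375, 0.0013709549709769362, 0.001117147612599038])
stud [0.53988977 0.242111   0.109     ] [0.53915046 0.24104645 0.109     ]
flange c [0.53864289 0.24157428 0.019     ] [0.5385403  0.24160091 0.019     ]
[0.53862482 0.24176277 0.019     ] [0.53859038 0.24166808 0.019     ]
nut c [0.5390951  0.24177392] r [0.0198 0.0203 0.0209 0.0195 0.0198 0.0203] vertex yaw mod60 [24.3 25.1 22.1 22.4 24.5 23.6]
slotL [0.5520922  0.25850391 0.07      ] [0.56312973 0.26189789 0.07      ] 17.092368566503847
slotR [0.55801835 0.23341468 0.07      ] [0.56622453 0.23731596 0.07      ] 25.426787867078303
outer [0.55965286 0.21560118 0.072     ] [0.57139214 0.21971079 0.072     ] 19.293788798496834
tool x yaw 24.512349300707633 [0.49815959 0.18002309 0.3030299 ] [2.77590097e-01 2.54078416e-01 1.57848994e+00 9.85715962e-05
 1.30828538e+00 1.42053968e+00]
(array([0.38295686, 0.2459745 , 0.17620366]), [0.04154682401459019, 0.04154682401459012])
(array([0.37039749, 0.13015167, 0.09297343]), [0.005502756500889649, 0.005502756500889683])
(array([0.4280052 , 0.37249423, 0.10530036]), [0.07694950937056223, 0.07694950937056226])
(array([0.6658591 , 0.38530846, 0.09497836]), [0.0018462763901386373, 0.0018462763901387878])
```

Request:
servo_tool --plan '[{"wx": 0,"wy": 0,"wz": 0.8,"x": 3.1,"y": -2,"z": 0,"hand": 0},{"wx": 0,"wy": 0,"wz": 0,"x": 3.15,"y": -1.93,"z": 3,"hand": 0},{"wx": 0,"wy": 0,"wz": 0,"x": 0,"y": 0,"z": 3,"hand": 0},{"wx": 0,"wy": 0,"wz": 0,"x": 0,"y": 0,"z": 3,"hand": 0},{"wx": 0,"wy": 0,"wz": 0,"x": 0,"y": 0,"z": 2,"hand": 0.3},{"wx": 0,"wy": 0,"wz": 0,"x": 0,"y": 0,"z": 0,"hand": 0.3},{"wx": 0,"wy": 0,"wz": 0,"x": 0,"y": 0,"z": 0,"hand": 0.3},{"wx": 0,"wy": 0,"wz": 0,"x": 0,"y": 0,"z": 0,"hand": 0.3}]'

```text
time: 3.45
tcp_pos: [0.5395, 0.2422, 0.1941]
ee_rot: [0.979, 0.206, 0.001, -0.0]
contact_force: [0.1, 1.1, 0.7]
width: 0.71
finger_force: 0.0
```

Request:
servo_tool --plan '[{"wx": 0,"wy": 0,"wz": 0,"x": -0.08,"y": 0,"z": 1.1,"hand": 0.4},{"wx": 0,"wy": 0,"wz": 0,"x": 0,"y": 0,"z": 1,"hand": 0.4},{"wx": 0,"wy": 0,"wz": 0,"x": 0,"y": 0,"z": 0,"hand": 0.5},{"wx": 0,"wy": 0,"wz": 0,"x": 0,"y": 0,"z": 0,"hand": 0.6},{"wx": 0,"wy": 0,"wz": 0,"x": 0,"y": 0,"z": 0,"hand": 0.8},{"wx": 0,"wy": 0,"wz": 0,"x": 0,"y": 0,"z": 0,"hand": 0.8},{"wx": 0,"wy": 0,"wz": 0,"x": 0,"y": 0,"z": 0,"hand": 0.8},{"wx": 0,"wy": 0,"wz": 0,"x": 0,"y": 0,"z": 0,"hand": 0.8},{"wx": 0,"wy": 0,"wz": 0,"x": 0,"y": 0,"z": 0,"hand": 0.8}]' --grip_force 58

```text
time: 4.35
tcp_pos: [0.5375, 0.2432, 0.1717]
ee_rot: [0.979, 0.206, -0.0, -0.002]
contact_force: [-5.5, 13.7, -2.4]
width: 0.376
finger_force: 58.0
```

```bash
python3 - <<'E'
from h import *
s=monitor.read_state();print(s['width']*94,s['finger_force'],s['ft_torque'],s['contact_force'],s['joints'],s['tcp_pos'])
E
```

```text
35.357070836664434 57.96458959579468 [ 2.56353486  1.00820462 -0.34108289] [-5.48513004 13.69131788 -2.3977366 ] [0.36194111 0.52162159 1.53159072 0.0036888  1.08859998 1.51604531] [0.53748364 0.24324401 0.17171564]
```

Request:
servo_tool --plan '[{"wx": 0,"wy": 0,"wz": 0,"x": 0,"y": -0.2,"z": 0,"hand": 0.8},{"wx": 0,"wy": 0,"wz": 0,"x": 0,"y": 0,"z": 0,"hand": 0.8},{"wx": 0,"wy": 0,"wz": 0,"x": 0,"y": 0,"z": 0,"hand": 0.8}]'

```text
time: 4.65
tcp_pos: [0.5373, 0.2436, 0.1717]
ee_rot: [0.979, 0.206, -0.0, -0.0]
contact_force: [-3.2, 4.1, -0.8]
width: 0.379
finger_force: 58.0
```

```bash
cat > st.py <<'E'
from h import *
s=monitor.read_state();r=R.from_quat(s['ee_rot']).as_matrix()
print('t',round(s['time'],2),'w',round(s['width']*94,2),'ff',round(s['finger_force'],1),'tq',s['ft_torque'].round(3),'f',s['contact_force'].round(1),'j',s['joints'].round(3),'p',s['tcp_pos'].round(4),'psi',np.degrees(np.arctan2(r[1,0],r[0,0])).round(2),'tilt',np.degrees(np.arccos(-r[2,2])).round(2))
E
python3 st.py
```

```text
t 4.65 w 35.59 ff 58.0 tq [ 0.721  0.334 -0.315] f [-3.2  4.1 -0.8] j [3.630e-01 5.220e-01 1.532e+00 1.000e-03 1.088e+00 1.519e+00] p [0.5373 0.2436 0.1717] psi 23.76 tilt 0.04
```

Request:
servo_tool --plan '[{"wx": 0,"wy": 0,"wz": -2,"x": 0,"y": 0,"z": 0,"hand": 0.8},{"wx": 0,"wy": 0,"wz": -2,"x": 0,"y": 0,"z": 0,"hand": 0.8},{"wx": 0,"wy": 0,"wz": 0,"x": 0,"y": 0,"z": 0,"hand": 0.8}]'

```text
time: 4.95
tcp_pos: [0.5377, 0.2436, 0.1717]
ee_rot: [0.971, 0.239, 0.0, -0.001]
contact_force: [1.4, 6.1, -4.3]
width: 0.384
finger_force: 60.1
```

```bash
python3 st.py
```

```text
t 4.95 w 36.09 ff 60.1 tq [ 1.151 -0.215 -1.777] f [ 1.4  6.1 -4.3] j [0.363 0.522 1.531 0.002 1.087 1.45 ] p [0.5377 0.2436 0.1717] psi 27.69 tilt 0.11
```

Counter-clockwise gives a torque of 1.8 N·m within 4°, which is the stop. Now trying the other way.

Request:
servo_tool --plan '[{"wx": 0,"wy": 0,"wz": 4,"x": 0,"y": 0,"z": 0,"hand": 0.8},{"wx": 0,"wy": 0,"wz": 3,"x": 0,"y": 0,"z": 0,"hand": 0.8},{"wx": 0,"wy": 0,"wz": 3,"x": 0,"y": 0,"z": 0,"hand": 0.8},{"wx": 0,"wy": 0,"wz": 0,"x": 0,"y": 0,"z": 0,"hand": 0.8}]'

```text
time: 5.35
tcp_pos: [0.5377, 0.2437, 0.1718]
ee_rot: [0.988, 0.154, 0.0, -0.0]
contact_force: [1.3, 6.0, -3.1]
width: 0.38
finger_force: 57.4
```

```bash
python3 st.py
```

```text
t 5.35 w 35.77 ff 57.4 tq [ 0.926 -0.196  0.092] f [ 1.3  6.  -3.1] j [3.630e-01 5.220e-01 1.531e+00 1.000e-03 1.088e+00 1.625e+00] p [0.5377 0.2437 0.1718] psi 17.69 tilt 0.07
```

It gives clockwise, so the thread is left-handed. I'll release, wind the wrist back 180° and regrip.

Request:
servo_tool --plan '[{"wx": 0,"wy": 0,"wz": 0,"x": 0,"y": 0,"z": 0,"hand": 0.2},{"wx": 0,"wy": 0,"wz": 0,"x": 0,"y": 0,"z": 0,"hand": 0.2},{"wx": 0,"wy": 0,"wz": 0,"x": 0,"y": 0,"z": 0,"hand": 0.2},{"wx": 0,"wy": 0,"wz": -8,"x": 0,"y": 0,"z": 0,"hand": 0.2},{"wx": 0,"wy": 0,"wz": -8,"x": 0,"y": 0,"z": 0,"hand": 0.2},{"wx": 0,"wy": 0,"wz": -8,"x": 0,"y": 0,"z": 0,"hand": 0.2},{"wx": 0,"wy": 0,"wz": -8,"x": 0,"y": 0,"z": 0,"hand": 0.2},{"wx": 0,"wy": 0,"wz": -8,"x": 0,"y": 0,"z": 0,"hand": 0.2},{"wx": 0,"wy": 0,"wz": -8,"x": 0,"y": 0,"z": 0,"hand": 0.2},{"wx": 0,"wy": 0,"wz": -8,"x": 0,"y": 0,"z": 0,"hand": 0.2},{"wx": 0,"wy": 0,"wz": -8,"x": 0,"y": 0,"z": 0,"hand": 0.2},{"wx": 0,"wy": 0,"wz": -8,"x": 0,"y": 0,"z": 0,"hand": 0.2},{"wx": 0,"wy": 0,"wz": -8,"x": 0,"y": 0,"z": 0,"hand": 0.2},{"wx": 0,"wy": 0,"wz": -8,"x": 0,"y": 0,"z": 0,"hand": 0.2},{"wx": 0,"wy": 0,"wz": -8,"x": 0,"y": 0,"z": 0,"hand": 0.2},{"wx": 0,"wy": 0,"wz": -8,"x": 0,"y": 0,"z": 0,"hand": 0.2},{"wx": 0,"wy": 0,"wz": -8,"x": 0,"y": 0,"z": 0,"hand": 0.2},{"wx": 0,"wy": 0,"wz": -8,"x": 0,"y": 0,"z": 0,"hand": 0.2},{"wx": 0,"wy": 0,"wz": -8,"x": 0,"y": 0,"z": 0,"hand": 0.2},{"wx": 0,"wy": 0,"wz": -8,"x": 0,"y": 0,"z": 0,"hand": 0.2}]'

```text
time: 7.35
tcp_pos: [0.5376, 0.2432, 0.1718]
ee_rot: [0.224, 0.975, -0.0, 0.0]
contact_force: [0.6, 1.0, -0.3]
width: 0.796
finger_force: 0.0
```

Request:
servo_tool --plan '[{"wx": 0,"wy": 0,"wz": -8,"x": 0,"y": 0,"z": 0,"hand": 0.2},{"wx": 0,"wy": 0,"wz": -8,"x": 0,"y": 0,"z": 0,"hand": 0.2},{"wx": 0,"wy": 0,"wz": -8,"x": 0,"y": 0,"z": 0,"hand": 0.2},{"wx": 0,"wy": 0,"wz": -8,"x": 0,"y": 0,"z": 0,"hand": 0.2},{"wx": 0,"wy": 0,"wz": -8,"x": 0,"y": 0,"z": 0,"hand": 0.2},{"wx": 0,"wy": 0,"wz": -4,"x": 0,"y": 0,"z": 0,"hand": 0.4},{"wx": 0,"wy": 0,"wz": 0,"x": 0,"y": 0,"z": 0,"hand": 0.5},{"wx": 0,"wy": 0,"wz": 0,"x": 0,"y": 0,"z": 0,"hand": 0.5}]'

```text
time: 8.15
tcp_pos: [0.5375, 0.2433, 0.1717]
ee_rot: [-0.153, 0.988, -0.0, 0.0]
contact_force: [-0.1, -0.9, 0.3]
width: 0.584
finger_force: 0.0
```

```bash
python3 st.py
```

```text
t 8.15 w 54.87 ff 0.0 tq [ 0.064 -0.113  0.008] f [-0.1 -0.9  0.3] j [ 0.363  0.522  1.531 -0.     1.088 -1.515] p [0.5375 0.2433 0.1717] psi -162.37 tilt 0.01
```

Request:
servo_tool --plan '[{"wx": 0,"wy": 0,"wz": 0,"x": 0,"y": 0,"z": 0,"hand": 0.8},{"wx": 0,"wy": 0,"wz": 0,"x": 0,"y": 0,"z": 0,"hand": 0.8},{"wx": 0,"wy": 0,"wz": 0,"x": 0,"y": 0,"z": 0,"hand": 0.8},{"wx": 0,"wy": 0,"wz": 0,"x": 0,"y": 0,"z": 0,"hand": 0.8},{"wx": 0,"wy": 0,"wz": 8,"x": 0,"y": 0,"z": -0.011,"hand": 0.8},{"wx": 0,"wy": 0,"wz": 8,"x": 0,"y": 0,"z": -0.011,"hand": 0.8},{"wx": 0,"wy": 0,"wz": 8,"x": 0,"y": 0,"z": -0.011,"hand": 0.8},{"wx": 0,"wy": 0,"wz": 8,"x": 0,"y": 0,"z": -0.011,"hand": 0.8},{"wx": 0,"wy": 0,"wz": 8,"x": 0,"y": 0,"z": -0.011,"hand": 0.8}]' --grip_force 58

```text
time: 9.05
tcp_pos: [0.5374, 0.2437, 0.1723]
ee_rot: [0.195, 0.981, 0.0, 0.0]
contact_force: [-1.3, 4.9, 0.7]
width: 0.378
finger_force: 57.6
```

```bash
python3 st.py
```

```text
t 9.05 w 35.53 ff 57.6 tq [0.782 0.084 0.412] f [-1.3  4.9  0.7] j [ 0.364  0.521  1.531  0.     1.089 -0.814] p [0.5374 0.2437 0.1723] psi 157.47 tilt 0.02
```

Request:
servo_tool --plan '[{"wx": 0,"wy": 0,"wz": 8,"x": 0,"y": 0,"z": -0.011,"hand": 0.8},{"wx": 0,"wy": 0,"wz": 8,"x": 0,"y": 0,"z": -0.011,"hand": 0.8},{"wx": 0,"wy": 0,"wz": 8,"x": 0,"y": 0,"z": -0.011,"hand": 0.8},{"wx": 0,"wy": 0,"wz": 8,"x": 0,"y": 0,"z": -0.011,"hand": 0.8},{"wx": 0,"wy": 0,"wz": 8,"x": 0,"y": 0,"z": -0.011,"hand": 0.8},{"wx": 0,"wy": 0,"wz": 8,"x": 0,"y": 0,"z": -0.011,"hand": 0.8},{"wx": 0,"wy": 0,"wz": 8,"x": 0,"y": 0,"z": -0.011,"hand": 0.8},{"wx": 0,"wy": 0,"wz": 8,"x": 0,"y": 0,"z": -0.011,"hand": 0.8},{"wx": 0,"wy": 0,"wz": 8,"x": 0,"y": 0,"z": -0.011,"hand": 0.8},{"wx": 0,"wy": 0,"wz": 8,"x": 0,"y": 0,"z": -0.011,"hand": 0.8},{"wx": 0,"wy": 0,"wz": 8,"x": 0,"y": 0,"z": -0.011,"hand": 0.8},{"wx": 0,"wy": 0,"wz": 8,"x": 0,"y": 0,"z": -0.011,"hand": 0.8},{"wx": 0,"wy": 0,"wz": 8,"x": 0,"y": 0,"z": -0.011,"hand": 0.8},{"wx": 0,"wy": 0,"wz": 8,"x": 0,"y": 0,"z": -0.011,"hand": 0.8},{"wx": 0,"wy": 0,"wz": 8,"x": 0,"y": 0,"z": -0.011,"hand": 0.8},{"wx": 0,"wy": 0,"wz": 8,"x": 0,"y": 0,"z": -0.011,"hand": 0.8},{"wx": 0,"wy": 0,"wz": 8,"x": 0,"y": 0,"z": -0.011,"hand": 0.8},{"wx": 0,"wy": 0,"wz": 8,"x": 0,"y": 0,"z": -0.011,"hand": 0.8},{"wx": 0,"wy": 0,"wz": 8,"x": 0,"y": 0,"z": -0.011,"hand": 0.8},{"wx": 0,"wy": 0,"wz": 8,"x": 0,"y": 0,"z": -0.011,"hand": 0.8}]'

```text
time: 11.05
tcp_pos: [0.5374, 0.2437, 0.1745]
ee_rot: [1.0, -0.022, 0.0, -0.0]
contact_force: [-1.8, 2.9, -0.4]
width: 0.375
finger_force: 57.6
```

Request:
servo_tool --plan '[{"wx": 0,"wy": 0,"wz": 0,"x": 0,"y": 0,"z": 0,"hand": 0.8},{"wx": 0,"wy": 0,"wz": 0,"x": 0,"y": 0,"z": 0,"hand": 0.8},{"wx": 0,"wy": 0,"wz": 0,"x": 0,"y": 0,"z": 0,"hand": 0.8}]'

```text
time: 11.35
tcp_pos: [0.5374, 0.2436, 0.1745]
ee_rot: [1.0, -0.017, 0.0, -0.0]
contact_force: [-1.6, 6.4, 1.2]
width: 0.378
finger_force: 57.8
```

```bash
python3 st.py
```

```text
t 11.35 w 35.53 ff 57.8 tq [ 1.119  0.244 -0.313] f [-1.6  6.4  1.2] j [3.630e-01 5.180e-01 1.530e+00 1.000e-03 1.093e+00 1.969e+00] p [0.5374 0.2436 0.1745] psi -2.0 tilt 0.04
```

The nut has turned 206°, about 2.9 mm of rise. Releasing, lifting and looking at the washer.

Request:
servo_tool --plan '[{"wx": 0,"wy": 0,"wz": 0,"x": 0,"y": 0,"z": 0,"hand": 0.1},{"wx": 0,"wy": 0,"wz": 0,"x": 0,"y": 0,"z": 0,"hand": 0.1},{"wx": 0,"wy": 0,"wz": 0,"x": 0,"y": 0,"z": 0,"hand": 0},{"wx": 0,"wy": 0,"wz": 0,"x": 0,"y": 0,"z": -3,"hand": 0},{"wx": 0,"wy": 0,"wz": -7.5,"x": 0,"y": 0,"z": -4,"hand": 0},{"wx": 0,"wy": 0,"wz": -7.5,"x": -2,"y": 0,"z": -3,"hand": 0},{"wx": 0,"wy": 0,"wz": -7,"x": -3,"y": 0,"z": 0,"hand": 0},{"wx": 0,"wy": 0,"wz": 0,"x": 0,"y": 0,"z": 0,"hand": 0},{"wx": 0,"wy": 0,"wz": 0,"x": 0,"y": 0,"z": 0,"hand": 0},{"wx": 0,"wy": 0,"wz": 0,"x": 0,"y": 0,"z": 0,"hand": 0}]'

```text
time: 12.35
tcp_pos: [0.4888, 0.2349, 0.2741]
ee_rot: [0.985, 0.171, -0.0, 0.0]
contact_force: [-0.4, -0.6, -0.8]
width: 1.001
finger_force: 0.0
```

```bash
python3 - <<'E'
from h import *
a=grab('wrist','w3')['img']
u=proj('w3',[.538,.2428,.08]);x,y=int(u[0])-65,int(u[1])-50;print(x,y)
c=cv2.resize(a[y:y+100,x:x+130],None,fx=6,fy=6,interpolation=2)
cv2.imwrite('pics/w3c.png',cv2.createCLAHE(3,(2,2)).apply(cv2.cvtColor(c,6)))
E
python3 st.py
```

```text
268 96
t 12.4 w 93.83 ff 0.0 tq [ 0.035 -0.056  0.018] f [-0.2 -1.2 -0.1] j [ 0.38   0.308  1.579 -0.     1.255  1.607] p [0.4889 0.2349 0.274 ] psi 19.7 tilt 0.02
```

View pics/w3c.png

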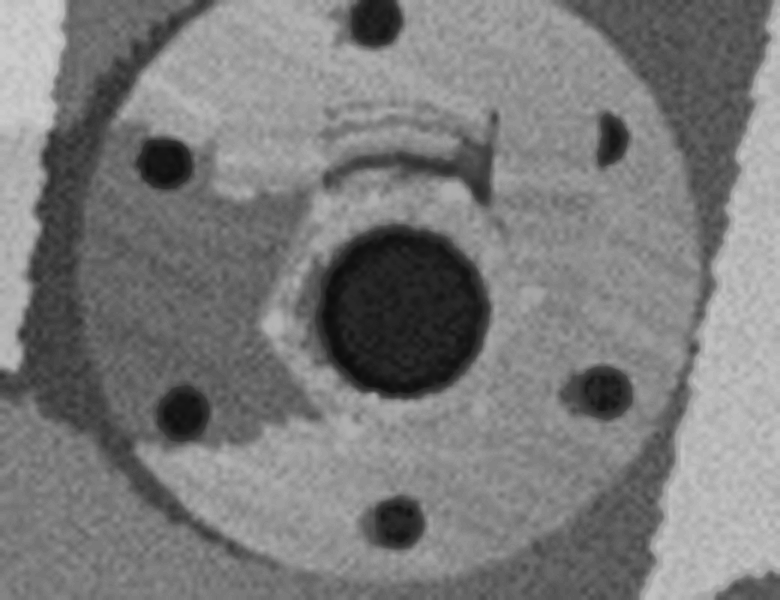

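The slot is at crop x≈325 to 492, mouth up, so the washer has hardly turned. The right edge runs (494,112)–(488,200).

```bash
python3 - <<'E'
from h import *
px=lambda u,v:('w3',u/6+268,v/6+96)
print('stud',onz(*px(404,312),.109))
E_=[]
for n,(p,q) in dict(L=((325,185),(325,108)),R=((488,200),(494,112))).items():
    a,e=onz(*px(*p),.071),onz(*px(*q),.071);t=e-a;print(n,a,e,np.degrees(np.arctan2(t[1],t[0])));E_.append((a+e)/2)
c=np.array([.5382,.2427])
for w in(18.,20.,22.):
    y=np.array([-np.sin(np.radians(w)),np.cos(np.radians(w))]);print(w,[float((e[:2]-c)@y) for e in E_])
p=c-.05*np.array([np.cos(.35),np.sin(.35)])
o=onz('s0',288/.75,84/.75,.109);print('orange2',o, onz('s0',246/.75,97/.75,.109),onz('s0',332/.75,105/.75,.109))
E
```

```text
stud [0.53875827 0.24198408 0.109     ]
L [0.55093899 0.25827769 0.071     ] [0.56192802 0.26216822 0.071     ] 19.495870800799132
R [0.55739116 0.2333531  0.071     ] [0.57019855 0.2372013  0.071     ] 16.723799357669506
18.0 [0.011030856427467463, -0.01496875165140335]
20.0 [0.01022996435212643, -0.01572911048996925]
22.0 [0.009416608641027537, -0.016470305830286854]
orange2 [0.37489855 0.28894705 0.109     ] [0.38856736 0.12814582 0.109     ] [0.50608473 0.39975329 0.109     ]
```

Request:
servo_tool --plan '[{"wx": 0,"wy": 0,"wz": 0,"x": 3,"y": 0.5,"z": 0,"hand": 0},{"wx": 0,"wy": 0,"wz": 0,"x": 2.92,"y": 0.43,"z": 2,"hand": 0},{"wx": 0,"wy": 0,"wz": 1.2,"x": 0,"y": 0,"z": 3,"hand": 0},{"wx": 0,"wy": 0,"wz": 0,"x": 0,"y": 0,"z": 3,"hand": 0},{"wx": 0,"wy": 0,"wz": 0,"x": 0,"y": 0,"z": 0,"hand": 0},{"wx": 0,"wy": 0,"wz": 0,"x": 0,"y": 0,"z": 0,"hand": 0},{"wx": 0,"wy": 0,"wz": 0,"x": 0,"y": 0,"z": 0,"hand": 0}]'

```text
time: 13.1
tcp_pos: [0.5478, 0.2464, 0.1962]
ee_rot: [0.987, 0.161, 0.001, -0.0]
contact_force: [0.5, -0.8, 0.6]
width: 1.001
finger_force: 0.0
```

```bash
python3 st.py
```

```text
t 13.1 w 94.07 ff 0.0 tq [-0.02   0.04  -0.007] f [ 0.5 -0.8  0.6] j [ 0.362  0.513  1.482 -0.     1.145  1.609] p [0.5478 0.2464 0.1962] psi 18.56 tilt 0.14
```

Request:
servo_tool --plan '[{"wx": 0,"wy": 0,"wz": 0,"x": 0,"y": 0,"z": 1.5,"hand": 0},{"wx": 0,"wy": 0,"wz": 0,"x": 0,"y": 0,"z": 1.5,"hand": 0},{"wx": 0,"wy": 0,"wz": 0,"x": 0,"y": 0,"z": 1.3,"hand": 0.1},{"wx": 0,"wy": 0,"wz": 0,"x": 0,"y": 0,"z": 0,"hand": 0.2},{"wx": 0,"wy": 0,"wz": 0,"x": 0,"y": 0,"z": 0,"hand": 0.3},{"wx": 0,"wy": 0,"wz": 0,"x": 0,"y": 0,"z": 0,"hand": 0.5},{"wx": 0,"wy": 0,"wz": 0,"x": 0,"y": 0,"z": 0,"hand": 0.5},{"wx": 0,"wy": 0,"wz": 0,"x": 0,"y": 0,"z": 0,"hand": 0.5},{"wx": 0,"wy": 0,"wz": 0,"x": 0,"y": 0,"z": 0,"hand": 0.5}]' --grip_force 20

```text
time: 14.0
tcp_pos: [0.5474, 0.2463, 0.152]
ee_rot: [0.987, 0.161, 0.001, -0.0]
contact_force: [-0.6, -0.0, 3.6]
width: 0.636
finger_force: 19.8
```

```bash
python3 st.py
```

```text
t 14.0 w 59.79 ff 19.8 tq [ 0.059 -0.07   0.048] f [-0.6 -0.   3.6] j [0.362 0.567 1.512 0.    1.061 1.608] p [0.5474 0.2463 0.152 ] psi 18.57 tilt 0.06
```

Request:
servo_tool --plan '[{"wx": 0,"wy": 0,"wz": 0,"x": 0,"y": 0,"z": 0,"hand": 0.5},{"wx": 0,"wy": 0,"wz": 0,"x": 0,"y": 0,"z": -0.03,"hand": 0.5},{"wx": 0,"wy": 0,"wz": 0,"x": -0.3,"y": 0,"z": 0,"hand": 0.5},{"wx": 0,"wy": 0,"wz": 0,"x": -0.3,"y": 0,"z": 0,"hand": 0.5},{"wx": 0,"wy": 0,"wz": 0,"x": -0.4,"y": 0,"z": 0,"hand": 0.5},{"wx": 0,"wy": 0,"wz": 0,"x": 0,"y": 0,"z": 0,"hand": 0.5},{"wx": 0,"wy": 0,"wz": 0,"x": 0,"y": 0,"z": 0,"hand": 0.5}]' --grip_force 45

```text
time: 14.7
tcp_pos: [0.5373, 0.2429, 0.1519]
ee_rot: [0.987, 0.161, -0.0, 0.0]
contact_force: [-0.7, -0.1, 7.7]
width: 0.636
finger_force: 44.6
```

```bash
python3 st.py
```

```text
t 14.7 w 59.77 ff 44.6 tq [-0.147  0.287 -0.011] f [-0.7 -0.1  7.7] j [ 0.362  0.547  1.544 -0.     1.051  1.609] p [0.5373 0.2429 0.1519] psi 18.57 tilt 0.04
```

The washer slides freely, so I'll continue drawing it out.

Request:
servo_tool --plan '[{"wx": 0,"wy": 0,"wz": 0,"x": -0.5,"y": 0,"z": -0.02,"hand": 0.5},{"wx": 0,"wy": 0,"wz": 0,"x": -0.5,"y": 0,"z": 0,"hand": 0.5},{"wx": 0,"wy": 0,"wz": 0,"x": -0.6,"y": 0,"z": 0,"hand": 0.5},{"wx": 0,"wy": 0,"wz": 0,"x": -0.6,"y": 0,"z": 0,"hand": 0.5},{"wx": 0,"wy": 0,"wz": 0,"x": -0.6,"y": 0,"z": 0,"hand": 0.5},{"wx": 0,"wy": 0,"wz": 0,"x": -0.6,"y": 0,"z": 0,"hand": 0.5},{"wx": 0,"wy": 0,"wz": 0,"x": -0.6,"y": 0,"z": 0,"hand": 0.5},{"wx": 0,"wy": 0,"wz": 0,"x": -0.5,"y": 0,"z": 0,"hand": 0.5},{"wx": 0,"wy": 0,"wz": 0,"x": -0.5,"y": 0,"z": 0,"hand": 0.5},{"wx": 0,"wy": 0,"wz": 0,"x": 0,"y": 0,"z": 0,"hand": 0.5},{"wx": 0,"wy": 0,"wz": 0,"x": 0,"y": 0,"z": 0,"hand": 0.5}]'

```text
time: 15.8
tcp_pos: [0.4902, 0.227, 0.1518]
ee_rot: [0.987, 0.161, -0.0, 0.0]
contact_force: [-0.0, 0.3, -1.1]
width: 0.632
finger_force: 44.6
```

```bash
python3 st.py; python3 - <<'E'
from h import *
a=grab('scene','s1')['img'];b=grab('side','d1')['img'];c=grab('wrist','w4')['img']
o=np.hstack([cv2.resize(a[120:220,330:430],None,fx=4,fy=4,interpolation=2),cv2.resize(b[210:310,250:350],None,fx=4,fy=4,interpolation=2)])
cv2.imwrite('pics/c2.png',o)
E
```

```text
t 15.8 w 59.37 ff 44.6 tq [0.    0.007 0.023] f [-0.   0.3 -1.1] j [0.366 0.453 1.692 0.    0.997 1.613] p [0.4902 0.227  0.1518] psi 18.57 tilt 0.03
```

View pics/c2.png

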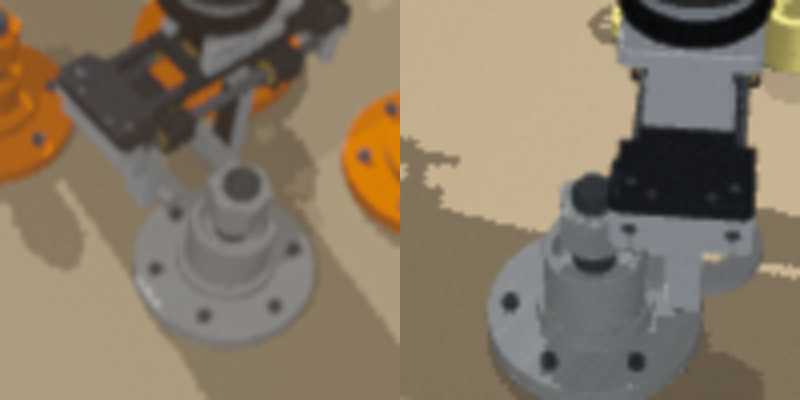

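The washer is clear of the stud (drawn 60 mm), and the bush and nut are in place. The fingertips stand 9 mm below the washer, so it would have to drop that far in the tray. I'll slide it part way back onto the bush and regrip higher, so it can be laid down properly.

Request:
servo_tool --plan '[{"wx": 0,"wy": 0,"wz": 0,"x": 0,"y": 0,"z": -0.04,"hand": 0.5},{"wx": 0,"wy": 0,"wz": 0,"x": 0.2,"y": 0,"z": 0,"hand": 0.5},{"wx": 0,"wy": 0,"wz": 0,"x": 0.3,"y": 0,"z": 0,"hand": 0.5},{"wx": 0,"wy": 0,"wz": 0,"x": 0.5,"y": 0,"z": 0,"hand": 0.5},{"wx": 0,"wy": 0,"wz": 0,"x": 0.5,"y": 0,"z": 0,"hand": 0.5},{"wx": 0,"wy": 0,"wz": 0,"x": 0,"y": 0,"z": 0,"hand": 0.5},{"wx": 0,"wy": 0,"wz": 0,"x": 0,"y": 0,"z": 0,"hand": 0.5}]'

```text
time: 16.65
tcp_pos: [0.5045, 0.2319, 0.1522]
ee_rot: [0.987, 0.161, -0.0, 0.0]
contact_force: [-0.4, -0.5, -1.4]
width: 0.633
finger_force: 44.6
```

```bash
python3 st.py
```

```text
t 16.65 w 59.46 ff 44.6 tq [-0.016 -0.024 -0.   ] f [-0.4 -0.5 -1.4] j [0.365 0.481 1.648 0.    1.013 1.612] p [0.5045 0.2319 0.1522] psi 18.57 tilt 0.01
```

Request:
servo_tool --plan '[{"wx": 0,"wy": 0,"wz": 0,"x": 0.6,"y": 0,"z": 0,"hand": 0.5},{"wx": 0,"wy": 0,"wz": 0,"x": 0.6,"y": 0,"z": 0,"hand": 0.5},{"wx": 0,"wy": 0,"wz": 0,"x": 0.6,"y": 0,"z": 0,"hand": 0.5},{"wx": 0,"wy": 0,"wz": 0,"x": 0.6,"y": 0,"z": 0,"hand": 0.5},{"wx": 0,"wy": 0,"wz": 0,"x": 0.5,"y": 0,"z": 0,"hand": 0.5},{"wx": 0,"wy": 0,"wz": 0,"x": 0.4,"y": 0,"z": 0,"hand": 0.5},{"wx": 0,"wy": 0,"wz": 0,"x": 0,"y": 0,"z": 0.04,"hand": 0.5},{"wx": 0,"wy": 0,"wz": 0,"x": 0,"y": 0,"z": 0,"hand": 0.5}]'

```text
time: 17.45
tcp_pos: [0.5359, 0.2424, 0.152]
ee_rot: [0.987, 0.161, 0.0, -0.0]
contact_force: [0.9, 0.6, 0.7]
width: 0.634
finger_force: 44.6
```

```bash
python3 st.py
```

```text
t 17.45 w 59.63 ff 44.6 tq [-0.012 -0.074  0.02 ] f [0.9 0.6 0.7] j [ 0.362  0.544  1.549 -0.     1.048  1.609] p [0.5359 0.2424 0.152 ] psi 18.57 tilt 0.02
```

Request:
servo_tool --plan '[{"wx": 0,"wy": 0,"wz": 0,"x": 0,"y": 0,"z": 0,"hand": 0.3},{"wx": 0,"wy": 0,"wz": 0,"x": 0,"y": 0,"z": 0,"hand": 0.25},{"wx": 0,"wy": 0,"wz": 0,"x": 0,"y": 0,"z": 0,"hand": 0.25},{"wx": 0,"wy": 0,"wz": 0,"x": 0,"y": 0,"z": -0.65,"hand": 0.25},{"wx": 0,"wy": 0,"wz": 0,"x": 0,"y": 0,"z": 0,"hand": 0.25},{"wx": 0,"wy": 0,"wz": 0,"x": 0,"y": 0,"z": 0,"hand": 0.3},{"wx": 0,"wy": 0,"wz": 0,"x": 0,"y": 0,"z": 0,"hand": 0.5},{"wx": 0,"wy": 0,"wz": 0,"x": 0,"y": 0,"z": 0,"hand": 0.5},{"wx": 0,"wy": 0,"wz": 0,"x": 0,"y": 0,"z": 0,"hand": 0.5},{"wx": 0,"wy": 0,"wz": 0,"x": 0,"y": 0,"z": 0,"hand": 0.5}]'

```text
time: 18.45
tcp_pos: [0.5358, 0.2423, 0.1584]
ee_rot: [0.987, 0.161, -0.0, 0.0]
contact_force: [-0.3, 0.7, 1.2]
width: 0.634
finger_force: 44.6
```

```bash
python3 st.py
```

```text
t 18.45 w 59.6 ff 44.6 tq [-0.077  0.036  0.057] f [-0.3  0.7  1.2] j [ 0.363  0.535  1.546 -0.     1.061  1.609] p [0.5358 0.2423 0.1584] psi 18.57 tilt 0.0
```

Gripped at 59.6 mm, with the tips 2.4 mm below the washer. Drawing it out again and lifting.

Request:
servo_tool --plan '[{"wx": 0,"wy": 0,"wz": 0,"x": -0.3,"y": 0,"z": -0.04,"hand": 0.5},{"wx": 0,"wy": 0,"wz": 0,"x": -0.6,"y": 0,"z": 0,"hand": 0.5},{"wx": 0,"wy": 0,"wz": 0,"x": -0.6,"y": 0,"z": 0,"hand": 0.5},{"wx": 0,"wy": 0,"wz": 0,"x": -0.6,"y": 0,"z": 0,"hand": 0.5},{"wx": 0,"wy": 0,"wz": 0,"x": -0.6,"y": 0,"z": 0,"hand": 0.5},{"wx": 0,"wy": 0,"wz": 0,"x": -0.6,"y": 0,"z": 0,"hand": 0.5},{"wx": 0,"wy": 0,"wz": 0,"x": -0.6,"y": 0,"z": 0,"hand": 0.5},{"wx": 0,"wy": 0,"wz": 0,"x": -0.6,"y": 0,"z": 0,"hand": 0.5},{"wx": 0,"wy": 0,"wz": 0,"x": -0.5,"y": 0,"z": 0,"hand": 0.5},{"wx": 0,"wy": 0,"wz": 0,"x": 0,"y": 0,"z": 0,"hand": 0.5},{"wx": 0,"wy": 0,"wz": 0,"x": 0,"y": 0,"z": -1,"hand": 0.5},{"wx": 0,"wy": 0,"wz": 0,"x": 0,"y": 0,"z": -2,"hand": 0.5},{"wx": 0,"wy": 0,"wz": 0,"x": 0,"y": 0,"z": -3,"hand": 0.5},{"wx": 0,"wy": 0,"wz": 0,"x": 0,"y": 0,"z": -3,"hand": 0.5},{"wx": 0,"wy": 0,"wz": 0,"x": 0,"y": 0,"z": -2,"hand": 0.5},{"wx": 0,"wy": 0,"wz": 0,"x": 0,"y": 0,"z": 0,"hand": 0.5}]'

```text
time: 20.05
tcp_pos: [0.4891, 0.2267, 0.2721]
ee_rot: [0.987, 0.161, 0.003, -0.001]
contact_force: [-0.4, -0.1, -1.0]
width: 0.631
finger_force: 44.6
```

```bash
python3 st.py;python3 - <<'E'
from h import *
s=monitor.read_state();p=s['tcp_pos'];r=R.from_quat(s['ee_rot']).as_matrix()
g=np.array([.547,-.131])+.010*np.array([np.cos(np.radians(94.3)),np.sin(np.radians(94.3))])
d=np.append(g-p[:2],0);print(g,r.T@d)
E
```

```text
t 20.05 w 59.3 ff 44.6 tq [ 0.007 -0.066 -0.033] f [-0.4 -0.1 -1. ] j [0.366 0.301 1.593 0.    1.242 1.613] p [0.4891 0.2267 0.2721] psi 18.57 tilt 0.32
[ 0.54625021 -0.12102815] [-0.05660395  0.34784793 -0.0004037 ]
```

Request:
servo_tool --plan '[{"wx": 0,"wy": 0,"wz": 0,"x": -0.2,"y": 1.4,"z": 0,"hand": 0.5},{"wx": 0,"wy": 0,"wz": 0,"x": -0.5,"y": 3,"z": 0,"hand": 0.5},{"wx": 0,"wy": 0,"wz": 0,"x": -0.5,"y": 3,"z": 0,"hand": 0.5},{"wx": 0,"wy": 0,"wz": 0,"x": -0.5,"y": 3,"z": 0,"hand": 0.5},{"wx": 0,"wy": 0,"wz": 0,"x": -0.5,"y": 3,"z": 0,"hand": 0.5},{"wx": 0,"wy": 0,"wz": 0,"x": -0.5,"y": 3,"z": 0,"hand": 0.5},{"wx": 0,"wy": 0,"wz": 0,"x": -0.5,"y": 3,"z": 0,"hand": 0.5},{"wx": 0,"wy": 0,"wz": 0,"x": -0.5,"y": 3,"z": 0,"hand": 0.5},{"wx": 0,"wy": 0,"wz": 0,"x": -0.5,"y": 3,"z": 0,"hand": 0.5},{"wx": 0,"wy": 0,"wz": 0,"x": -0.5,"y": 3,"z": 0,"hand": 0.5},{"wx": 0,"wy": 0,"wz": 0,"x": -0.5,"y": 3,"z": 0,"hand": 0.5},{"wx": 0,"wy": 0,"wz": 0,"x": -0.4,"y": 2,"z": 0,"hand": 0.5},{"wx": 0,"wy": 0,"wz": 0,"x": -0.06,"y": 1.4,"z": 0,"hand": 0.5},{"wx": 0,"wy": 0,"wz": 0,"x": 0,"y": 0,"z": 0,"hand": 0.5}]'

```text
time: 21.45
tcp_pos: [0.5453, -0.123, 0.2676]
ee_rot: [0.987, 0.16, -0.001, -0.0]
contact_force: [-0.3, 0.2, -0.6]
width: 0.638
finger_force: 44.6
```

Request:
servo_tool --plan '[{"wx": 0,"wy": 0,"wz": -5,"x": 0,"y": 0,"z": 0,"hand": 0.5},{"wx": 0,"wy": 0,"wz": -7,"x": 0,"y": 0,"z": 0,"hand": 0.5},{"wx": 0,"wy": 0,"wz": -7,"x": 0,"y": 0,"z": 0,"hand": 0.5},{"wx": 0,"wy": 0,"wz": -7,"x": 0,"y": 0,"z": 0,"hand": 0.5},{"wx": 0,"wy": 0,"wz": -7,"x": 0,"y": 0,"z": 0,"hand": 0.5},{"wx": 0,"wy": 0,"wz": -7,"x": 0,"y": 0,"z": 0,"hand": 0.5},{"wx": 0,"wy": 0,"wz": -7,"x": 0,"y": 0,"z": 0,"hand": 0.5},{"wx": 0,"wy": 0,"wz": -7,"x": 0,"y": 0,"z": 0,"hand": 0.5},{"wx": 0,"wy": 0,"wz": -7,"x": 0,"y": 0,"z": 0,"hand": 0.5},{"wx": 0,"wy": 0,"wz": -7,"x": 0,"y": 0,"z": 0,"hand": 0.5},{"wx": 0,"wy": 0,"wz": -7.7,"x": 0,"y": 0,"z": 0,"hand": 0.5},{"wx": 0,"wy": 0,"wz": 0,"x": 0,"y": 0,"z": 0,"hand": 0.5},{"wx": 0,"wy": 0,"wz": 0,"x": 0,"y": 0,"z": 0,"hand": 0.5}]'

```text
time: 22.75
tcp_pos: [0.5454, -0.1209, 0.2685]
ee_rot: [0.681, 0.732, -0.0, -0.0]
contact_force: [-0.2, -0.1, -1.0]
width: 0.631
finger_force: 44.6
```

```bash
python3 st.py; python3 - <<'E'
from h import *
a=grab('wrist','w5')['img'];b=grab('scene','s2')['img']
o=np.zeros((520,800,3),np.uint8);o[:500]=cv2.resize(a,(800,500));cv2.imwrite('pics/w5c.png',o[:500])
E
```

```text
t 22.75 w 59.31 ff 44.6 tq [-0.036 -0.071 -0.016] f [-0.2 -0.1 -1. ] j [-0.284  0.349  1.538  0.     1.255 -0.355] p [ 0.5454 -0.1209  0.2685] psi 94.08 tilt 0.03
```

View pics/w5c.png

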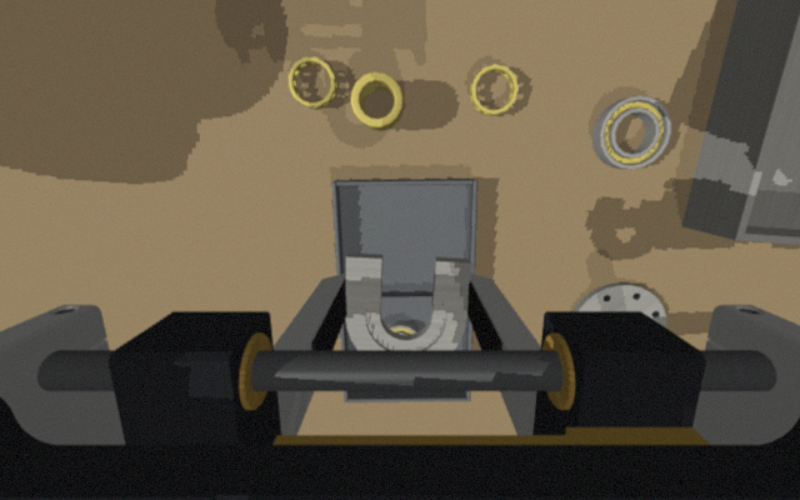

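The washer is held level above the tray. The tray's +y rim corners are at full-frame (268,146) and (380,144), and the −y corners are near (276,320) and (376,318). Checking the compartment centre.

```bash
python3 - <<'E'
from h import *
P=[onz('w5',u/1.25,v/1.25,.02) for u,v in [(334,181),(476,179),(345,400),(470,398)]]
for p in P:print(p.round(4))
Rr=(P[0]+P[1])/2;L=(P[2]+P[3])/2;x=P[1]-P[0];print('yaw',np.degrees(np.arctan2(x[1],x[0])),np.linalg.norm(x),np.linalg.norm(Rr-L),'centre',Rr+(L-Rr)/4)
W=[onz('w5',u/1.25,v/1.25,.268-.158+.072) for u,v in [(346,256),(470,261)]];print('washer mouth corners',W)
E
```

```text
[ 0.479  -0.0806  0.02  ]
[ 0.6043 -0.0701  0.02  ]
[ 0.4956 -0.3019  0.02  ]
[ 0.6233 -0.2906  0.02  ]
yaw 4.81032288657926 0.12578094963773617 0.2216485337024913 centre [ 0.54608613 -0.13057255  0.02      ]
washer mouth corners [array([ 0.51625891, -0.10295686,  0.182     ]), array([ 0.57511705, -0.10128986,  0.182     ])]
```

Request:
servo_tool --plan '[{"wx": 0,"wy": 0,"wz": 0,"x": 0,"y": 0,"z": 2,"hand": 0.5},{"wx": 0,"wy": 0,"wz": 0,"x": 0,"y": 0,"z": 3,"hand": 0.5},{"wx": 0,"wy": 0,"wz": 0,"x": 0,"y": 0,"z": 3,"hand": 0.5},{"wx": 0,"wy": 0,"wz": 0,"x": 0,"y": 0,"z": 3,"hand": 0.5},{"wx": 0,"wy": 0,"wz": 0,"x": 0,"y": 0,"z": 2.5,"hand": 0.5},{"wx": 0,"wy": 0,"wz": 0,"x": 0,"y": 0,"z": 1.5,"hand": 0.5},{"wx": 0,"wy": 0,"wz": 0,"x": 0,"y": 0,"z": 1,"hand": 0.5},{"wx": 0,"wy": 0,"wz": 0,"x": 0,"y": 0,"z": 0,"hand": 0.5},{"wx": 0,"wy": 0,"wz": 0,"x": 0,"y": 0,"z": 0,"hand": 0.5}]'

```text
time: 23.75
tcp_pos: [0.546, -0.1216, 0.1097]
ee_rot: [0.68, 0.733, 0.0, 0.001]
contact_force: [0.8, -0.2, -0.2]
width: 0.635
finger_force: 44.6
```

```bash
python3 st.py
```

```text
t 23.75 w 59.68 ff 44.6 tq [ 0.017 -0.052  0.016] f [ 0.8 -0.2 -0.2] j [-0.285  0.552  1.656  0.     0.932 -0.359] p [ 0.546  -0.1216  0.1097] psi 94.25 tilt 0.07
```

Request:
servo_tool --plan '[{"wx": 0,"wy": 0,"wz": 0,"x": 0,"y": 0,"z": 0.4,"hand": 0.5},{"wx": 0,"wy": 0,"wz": 0,"x": 0,"y": 0,"z": 0.2,"hand": 0.5},{"wx": 0,"wy": 0,"wz": 0,"x": 0,"y": 0,"z": 0.15,"hand": 0.5},{"wx": 0,"wy": 0,"wz": 0,"x": 0,"y": 0,"z": 0.05,"hand": 0.5},{"wx": 0,"wy": 0,"wz": 0,"x": 0,"y": 0,"z": 0,"hand": 0.5},{"wx": 0,"wy": 0,"wz": 0,"x": 0,"y": 0,"z": 0,"hand": 0.5}]'

```text
time: 24.35
tcp_pos: [0.5456, -0.1215, 0.1014]
ee_rot: [0.68, 0.733, 0.0, 0.0]
contact_force: [-2.8, 0.1, 6.2]
width: 0.633
finger_force: 48.4
```

```bash
python3 st.py
```

```text
t 24.35 w 59.52 ff 48.4 tq [ 0.138  0.576 -0.007] f [-2.8  0.1  6.2] j [-0.285  0.565  1.659 -0.     0.917 -0.359] p [ 0.5456 -0.1215  0.1014] psi 94.26 tilt 0.02
```

Touching the floor lightly (6 N). Opening gently, then lifting away.

Request:
servo_tool --plan '[{"wx": 0,"wy": 0,"wz": 0,"x": 0,"y": 0,"z": -0.03,"hand": 0.36},{"wx": 0,"wy": 0,"wz": 0,"x": 0,"y": 0,"z": 0,"hand": 0.33},{"wx": 0,"wy": 0,"wz": 0,"x": 0,"y": 0,"z": 0,"hand": 0.3},{"wx": 0,"wy": 0,"wz": 0,"x": 0,"y": 0,"z": 0,"hand": 0.25},{"wx": 0,"wy": 0,"wz": 0,"x": 0,"y": 0,"z": 0,"hand": 0.22},{"wx": 0,"wy": 0,"wz": 0,"x": 0,"y": 0,"z": 0,"hand": 0.22},{"wx": 0,"wy": 0,"wz": 0,"x": 0,"y": 0,"z": -1,"hand": 0.22},{"wx": 0,"wy": 0,"wz": 0,"x": 0,"y": 0,"z": -3,"hand": 0.22},{"wx": 0,"wy": 0,"wz": 0,"x": 0,"y": 0,"z": -4,"hand": 0.22},{"wx": 0,"wy": 0,"wz": 0,"x": 0,"y": 0,"z": -4,"hand": 0.22},{"wx": 0,"wy": 0,"wz": 0,"x": 0,"y": 0,"z": -4,"hand": 0.22},{"wx": 0,"wy": 0,"wz": 0,"x": -3,"y": 0,"z": 0,"hand": 0.22},{"wx": 0,"wy": 0,"wz": 0,"x": -3,"y": 0,"z": 0,"hand": 0.22},{"wx": 0,"wy": 0,"wz": 0,"x": 0,"y": 0,"z": 0,"hand": 0.22},{"wx": 0,"wy": 0,"wz": 0,"x": 0,"y": 0,"z": 0,"hand": 0.22}]'

```text
time: 25.85
tcp_pos: [0.5495, -0.1813, 0.2609]
ee_rot: [0.681, 0.733, -0.0, -0.001]
contact_force: [-0.7, 0.4, -0.5]
width: 0.781
finger_force: 0.0
```

```bash
python3 st.py; python3 - <<'E'
from h import *
a=grab('wrist','w6')['img'];b=grab('side','d3')['img']
o=np.hstack([cv2.resize(a[40:340,170:470],(400,400)),cv2.resize(b[130:330,230:430],(400,400))]);cv2.imwrite('pics/c3.png',o)
E
```

```text
t 25.85 w 73.39 ff 0.0 tq [-0.012 -0.114 -0.006] f [-0.7  0.4 -0.5] j [-0.382  0.4    1.487  0.     1.257 -0.456] p [ 0.5495 -0.1813  0.2609] psi 94.21 tilt 0.08
```

View pics/c3.png

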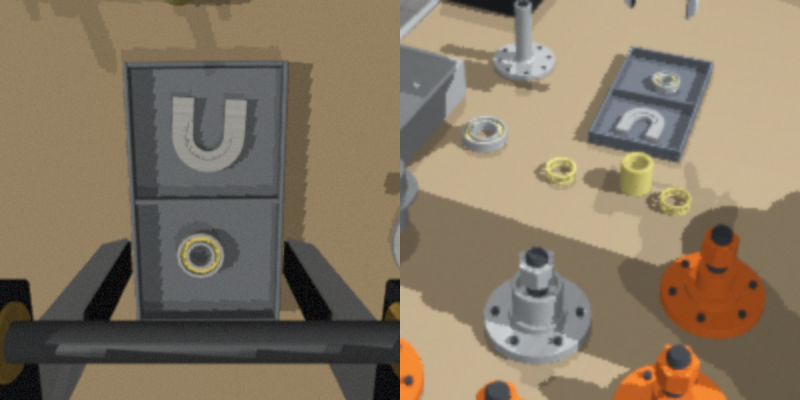

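The washer lies flat, recess side up, centred in the empty compartment at crop (208,133). The nut and bush are still on the arbor, and the other parts look undisturbed. Handing in.

```bash
python3 -c "
from workcell import env
print(env.hand_in())"
```

```text
the job is handed in; nothing more can be done
None
```

The job is handed in (no verdict came back): the nut proved left-handed and was backed off about 206°, and the last pictures show the washer flat, same side up, in the empty tray compartment, with the bush and nut still on the arbor and the other parts where they were.

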